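# Sort three wax models onto their casting bases

## Robot

A 6-joint arm with a two-finger parallel gripper is mounted at the origin on the work surface. World frame = base frame: x ahead of the robot, y to its left, z up, the work surface at z = 0. Lengths are in m, angles in rad, forces in N, time in s.
With the tool pointing down it reaches from about 0.35 to 0.775 m from the base axis. Payload 7.3 kg.
Tool frame: the origin (TCP) lies at the centre of the arm's flange, where the gripper is bolted on; the fingertips stand 178 mm ahead of it and the grasp point (between the pads) lies 159 mm ahead of it (tip_extent is the distance from the TCP to the fingertips, in m); z points along the fingers, y is the line along which they close (so a half turn about z gives the same grasp; the last joint's range is limited). The gripper opens to 92 mm and grips with 3 to 60 N. Pads are 19 mm wide; open, the fingers measure 130 mm over their backs; the gripper's body (75 mm by 190 mm) begins 47 mm behind the grasp point.
Start: joints at [-1.276, 0.342, 1.524, -0, 1.275, -0.146], TCP at [0.224, -0.475, 0.405] pointing down, gripper open.
Joint ranges: [-2.53, 2.53], [-0.77, 2.02], [0.04, 2.7], [-1, 4.14], [0.28, 2.66], [-3.11, 3.11]. Speed limits (rad/s): [2.57, 2.57, 3.14, 3.14, 3.14, 3.14].

## Interface

Orientations are given as [roll, pitch, yaw] about the fixed x, y, z axes, in that order (R = Rz(yaw) Ry(pitch) Rx(roll)).
In Python, from cell import * gives the robot as it stands.
- The arm moves only by the tool arm_command, never from a script. Its arguments are lists of equal length, an entry for each row: "xyz": the shift along the world's x, y, z in mm, a list of three; "spin": the turn about the world's z in degrees. In form: {"xyz": [[tx, ty, tz], ...], "spin": [spin, ...]}. A call has 1 to 20 rows; each row shifts and turns the commanded pose from where the row before left it; what a row does not reach is not made up. A row lasts 1/10 s, in which the tool goes at most 50 mm and 8.59 degrees, less where a joint would pass 70% of its speed; a pose out of reach is approached as far as the arm can. A call with a gripper value outside its range is refused whole. "jaw" is the opening, from -1 (shut) to 1 (fully open), set as the call begins (left out, the last holds). The fingers move at their own pace and stop on an object; "squeeze" is the grip in N (left out, the last holds). Time passes only in rows, so rows that do not move let the fingers close. It gives the time, the measured TCP pose, the force, the opening and the grip force at its end, in the units of the state.
- observe(): the state, without advancing time (a new reading comes with each control period).
- read_camera(name): name is "scene" or "top"; returns a dict with "img" (400x640x3 uint8, red, green, blue), "depth" (400x640 float32, m along the optical axis (not along the pixel's ray), 0 where there is no reading), "fx", "fy", "cx", "cy" (pixels), "world_from_camera" (4x4, takes a point from camera to world coordinates). Camera axes: x right, y up, looking along -z (the intrinsics and any distortion apply to the point x, -y, -z); pixel columns grow to the right and rows downward; lengths in m; the calibration is good to about 2 mm. A picture is of the moment at which its call begins.
- hand_in(): hands the job in; it is judged then, once.
The state is a dict: "time": time; "qpos": joint angles; "qvel": joint speeds; "joint_efforts": joint torques, N m; "tool_pos": TCP position; "tool_rot": TCP orientation; "contact_force": force on the tool from outside, world axes, zero at the start; "torque": the same for the moment, N m; "opening": finger opening in m; "grip_force": force on a finger pad.
Only numpy, scipy, OpenCV 4.12 (cv2) and the standard library are available. Lean on these libraries where they do the work, as an engineer would, in place of code of your own. Each camera call takes 0.05 s, during which the arm holds its last target. There are 200 camera calls.

## Task

The three wax models are standing on the wrong casting bases. Use the empty black base as a parking spot on the way, and bring each wax to the base of its own colour, standing upright inside the pale circle, with the black base empty again at the end. The waxes are delicate: never drop one, knock one over or put one down on the dusty bench, and leave the plaster block, the jar and the white cup where they are.

Things in the scene. Friction and masses are not known exactly. Their poses are not given: they have to be found in the camera images.
- wax_red: red wax model, a small figure: round foot 44 mm wide and 8 mm high, straight round body 32 mm across from 8 to 62 mm above its underside (grip here), round ball head up to 90 mm; two small bumps (shoulders) on the body at about 56 mm, look only. Loose, about 90 g. Origin at the centre of its underside, z up.
- wax_green: green wax model, a square tower: round foot 44 mm wide and 8 mm high, square shaft 30 x 30 mm from 8 to 68 mm above its underside (grip here, on two parallel flat sides; they face along its own x and y axes), stepped narrower tip up to 90 mm. Loose, about 90 g. Origin at the centre of its underside, z up.
- wax_blue: blue wax model, a bottle-vase: round foot 44 mm wide and 8 mm high, round body 38 mm across from 8 to 58 mm above its underside (grip here), then a neck 20 mm across and a lip 30 mm across up to 86 mm. Loose, about 90 g. Origin at the centre of its underside, z up.
- base_red: red round rubber casting base, 104 mm wide, 20 mm high, flat on top with a pale circle 70 mm wide in the middle; home of the red wax. Fixed to the bench. Origin at the centre of its underside (bench level); its top is 20 mm above that.
- base_green: green round rubber casting base, 104 mm wide, 20 mm high, flat on top with a pale circle 70 mm wide in the middle; home of the green wax. Fixed to the bench. Origin at the centre of its underside (bench level); its top is 20 mm above that.
- base_blue: blue round rubber casting base, 104 mm wide, 20 mm high, flat on top with a pale circle 70 mm wide in the middle; home of the blue wax. Fixed to the bench. Origin at the centre of its underside (bench level); its top is 20 mm above that.
- base_spare: black round rubber casting base, same size and shape as the coloured ones (104 mm wide, 20 mm high, pale circle 70 mm wide); empty at the start: the free parking spot. Fixed to the bench. Origin at the centre of its underside.
- plaster_block: bystander: white plaster block 70 x 55 mm, 45 mm high, loose on the bench. Origin at the centre of its underside. To be left alone.
- jar: bystander: amber glass jar with a metal cap, 64 mm wide, 85 mm high, loose on the bench. Origin at the centre of its underside. To be left alone.
- pot: bystander: white ceramic cup, 70 mm wide at the rim, 60 mm high, loose on the bench. Origin at the centre of its underside. To be left alone.
There are look-alikes about, which are no part of the job. There is more than one size of the wax_blue; the job needs the largest.

How it is judged:
By the outcome, as a careful person would: the job done as asked, in the order asked, and still so for the second after the job is handed in, with the robot touching nothing.
It also fails if it takes over 115 s, if anything falls off the work surface, if the arm or the gripper's body presses on something with over 40 N, if the wrist force passes 120 N, or if a joint passes its speed limit or range.

## Working session

There is one attempt and no reset: what is moved stays moved. The work goes in short steps, Python scripts to look and compute and a tool call to move; the robot and the scene stay as the last step left them, time stands still between calls to the robot, and variables do not carry over. Pictures are saved under pics/ and viewed, at most 14 in all, crops included, and the job is handed in when it is done.

Besides the shell and the picture viewer there is one more tool, called as a command line: name --pt "numbers of a row" for each row, then --argument value for the rest. arm_command: Moves the arm, as the interface text tells. Its arguments: {"type":"object","properties":{"xyz":{"type":"array","items":{"type":"array","items":{"type":"number"}}},"spin":{"type":"array","items":{"type":"number"}},"jaw":{"type":"number"},"squeeze":{"type":"number"}},"required":["xyz","spin"]}

```bash
mkdir -p pics; python3 - <<'E'
from cell import *
import cv2,pickle
s=observe();print(s)
d={}
for n in("scene","top"):
    c=read_camera(n);d[n]=c
    cv2.imwrite(f"pics/{n}0.png",c["img"][:,:,::-1]);print(n,c["fx"],c["fy"],c["cx"],c["cy"],c["world_from_camera"],[k for k in c])
pickle.dump(d,open("c0.pkl","wb"))
E
```

```text
{'time': 0.0, 'qpos': array([-1.27600688e+00,  3.42696098e-01,  1.52502727e+00, -4.28456246e-05,
        1.27544329e+00, -1.46030245e-01]), 'qvel': array([-0.00087957, -0.0014049 , -0.00076563,  0.00088213,  0.00011411,
       -0.00071893]), 'joint_efforts': array([-1.11443722e-03, -4.31248212e+01, -2.44212538e+01,  7.17292889e-02,
        5.61598269e-02, -1.34935053e-04]), 'tool_pos': array([ 0.22396392, -0.47466571,  0.40405501]), 'tool_rot': array([-3.14002944e+00, -1.88501690e-04,  4.40832045e-01]), 'contact_force': array([ 0.65034488, -1.02691782, -0.85804514]), 'torque': array([ 0.0104934 , -0.02611943, -0.01582472]), 'grip_force': 0.0, 'opening': 0.09169072169252711}
scene 420.1843632789682 420.1843632789682 325.5463253626537 199.1423144258406 [[ 0.53037672 -0.56850412  0.62889077  1.16606516]
 [ 0.84764196  0.36810428 -0.38210255 -0.40093087]
 [-0.01427051  0.73573249  0.67712189  0.7211639 ]
 [ 0.          0.          0.          1.        ]] ['img', 'depth', 'fx', 'fy', 'cx', 'cy', 'world_from_camera']
top 494.1867718670712 494.1867718670712 324.5534167118166 211.46643333751825 [[ 0.01777221  0.98356593 -0.17967251  0.30826727]
 [-0.99979465  0.0192321   0.00638651  0.00424887]
 [ 0.00973704  0.17952211  0.98370575  1.16342437]
 [ 0.          0.          0.          1.        ]] ['img', 'depth', 'fx', 'fy', 'cx', 'cy', 'world_from_camera']
```

View pics/scene0.png

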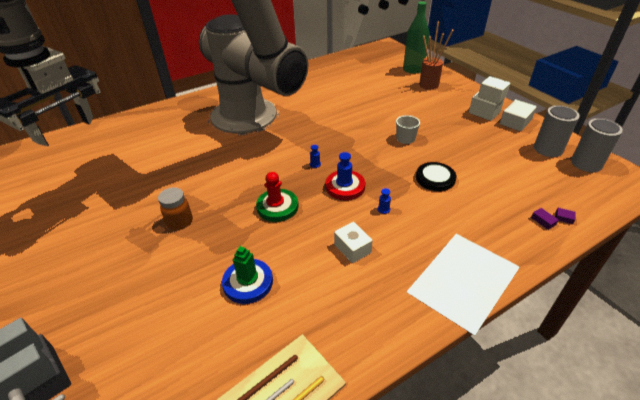

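View pics/top0.png

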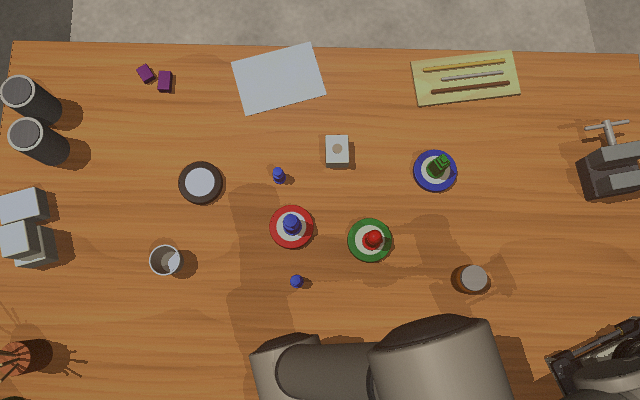

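The top view shows the red wax on the green base (370,240), green on blue (435,170), blue on red (291,226), and the black base empty (200,183). The small blue decoys are at (279,175) and (296,281), the jar at (470,280), the block at (337,150) and the cup at (165,260). The scene view agrees.

```bash
cat > m.py <<'E'
import numpy as np,cv2
def pts(c):
    h,w=c["depth"].shape;v,u=np.mgrid[:h,:w];d=c["depth"]
    p=np.stack([(u-c["cx"])/c["fx"]*d,-(v-c["cy"])/c["fy"]*d,-d],-1)
    T=c["world_from_camera"];return p@T[:3,:3].T+T[:3,3]
def ray(c,u,v,z):
    T=c["world_from_camera"];r=T[:3,:3]@np.array([(u-c["cx"])/c["fx"],-(v-c["cy"])/c["fy"],-1]);o=T[:3,3]
    return o+r*(z-o[2])/r[2]
HUE={"red":((0,6),(172,180)),"green":((45,80),),"blue":((105,130),)}
def mask(img,col):
    if col=="black":
        return (img.max(2)<55)
    h=cv2.cvtColor(img,cv2.COLOR_RGB2HSV);return sum((h[...,0]>=a)&(h[...,0]<=b) for a,b in HUE[col]).astype(bool)&(h[...,1]>130)&(h[...,2]>40)
def fitc(p):
    A=np.c_[2*p,np.ones(len(p))];s=np.linalg.lstsq(A,(p**2).sum(1),rcond=None)[0];return s[:2],np.sqrt(s[2]+s[:2]@s[:2])
def comps(c,col,amin=40):
    n,l,st,ce=cv2.connectedComponentsWithStats(mask(c["img"],col).astype(np.uint8));P=pts(c)
    for i in range(1,n):
        if st[i,4]>=amin:
            q=P[l==i];q=q[np.isfinite(q).all(1)]
            if abs(np.median(q[:,1]))<.5 and .25<np.median(q[:,0])<.9: yield l==i,q,st[i],ce[i]
E
python3 - <<'E'
import pickle;from m import *
d=pickle.load(open("c0.pkl","rb"))
for n,c in d.items():
  for col in("red","green","blue","black"):
    for m,q,st,ce in comps(c,col):
      z=q[:,2];print(n,col,st[4],ce.round(),"med",np.median(q,0).round(3),"z5/95/99",np.percentile(z,[5,50,95,99]).round(3))
      # base ring rays: outer contour hull
      lo=q[(z>.012)&(z<.026)]
      if len(lo)>60:
        xy=lo[:,:2].astype(np.float32);(e,w,a)=cv2.minAreaRect(xy);cc=cv2.minEnclosingCircle(xy);print("   base circ",np.round(cc[0],4),round(cc[1],4),"ztop",np.median(lo[:,2]).round(4))
      bd=q[(z>.035)&(z<.075)]
      if len(bd)>20: f=fitc(bd[:,:2]);print("   body fit",f[0].round(4),f[1].round(4),"x/y range",np.percentile(bd[:,:2],[1,99],axis=0).round(3).tolist())
      hd=q[z>np.percentile(z,99)-.012]; print("   head",np.median(hd,0).round(4))
E
```

```text
scene red 559 [345. 188.] med [0.508 0.054 0.017] z5/95/99 [0.003 0.017 0.02  0.021]
   base circ [0.4851 0.0721] 0.0536 ztop 0.0173
   head [0.5055 0.0558 0.0171]
scene red 473 [273. 190.] med [ 0.464 -0.118  0.066] z5/95/99 [0.024 0.066 0.106 0.109]
   body fit [ 0.4537 -0.1139] 0.0145 x/y range [[0.453, -0.129], [0.469, -0.1]]
   head [ 0.4584 -0.1167  0.1029]
scene green 468 [278. 206.] med [ 0.481 -0.118  0.017] z5/95/99 [0.011 0.017 0.02  0.021]
   base circ [ 0.4559 -0.1104] 0.0532 ztop 0.0174
   head [ 0.4793 -0.12    0.0174]
scene green 638 [245. 266.] med [ 0.637 -0.27   0.069] z5/95/99 [0.026 0.069 0.107 0.109]
   body fit [ 0.6299 -0.2668] 0.0151 x/y range [[0.627, -0.285], [0.648, -0.249]]
   head [ 0.6312 -0.2677  0.1025]
scene blue 171 [315. 156.] med [0.365 0.053 0.034] z5/95/99 [0.003 0.034 0.06  0.061]
   body fit [0.3593 0.0569] 0.0087 x/y range [[0.348, 0.044], [0.371, 0.069]]
   head [0.3613 0.0558 0.0585]
scene blue 413 [344. 170.] med [0.494 0.063 0.068] z5/95/99 [0.026 0.068 0.104 0.105]
   body fit [0.4863 0.0683] 0.0153 x/y range [[0.47, 0.051], [0.503, 0.08
[... 2289 characters left out ...]
0.109 0.061] z5/95/99 [0.04  0.061 0.064 0.066]
   body fit [0.6011 0.1086] 0.0079 x/y range [[0.591, 0.099], [0.611, 0.119]]
   head [0.6016 0.1083 0.0616]
top blue 206 [290. 223.] med [0.477 0.072 0.104] z5/95/99 [0.027 0.104 0.108 0.109]
   head [0.4811 0.0719 0.1055]
top blue 97 [295. 280.] med [0.354 0.06  0.06 ] z5/95/99 [0.008 0.06  0.064 0.065]
   body fit [0.3543 0.0602] 0.0086 x/y range [[0.342, 0.051], [0.366, 0.072]]
   head [0.3545 0.0596 0.0612]
top black 51 [168.  85.] med [0.821 0.385 0.011] z5/95/99 [0.005 0.011 0.018 0.02 ]
   head [0.8195 0.3852 0.0121]
top black 907 [426. 327.] med [ 0.291 -0.092  0.72 ] z5/95/99 [0.691 0.72  0.739 0.747]
   head [ 0.2884 -0.101   0.7383]
```

```bash
python3 - <<'E'
import pickle;from m import *
d=pickle.load(open("c0.pkl","rb"));c=d["scene"];t=d["top"]
a=cv2.resize(c["img"][160:230,240:310],(400,400),interpolation=2);b=cv2.resize(c["img"][235:305,210:280],(400,400),interpolation=2)
e=cv2.resize(t["img"][205:275,335:405],(300,300),interpolation=2);f=cv2.resize(t["img"][135:205,400:470],(300,300),interpolation=2)
im=np.zeros((600,800,3),np.uint8)
im[:300,:400]=cv2.resize(a,(400,300));im[:300,400:]=cv2.resize(b,(400,300));im[300:,50:350]=e;im[300:,450:750]=f
cv2.imwrite("pics/crop.png",im[:,:,::-1])
P=pts(c)
for nm,x0 in(("green",(.628,-.267)),("red",(.453,-.114))):
  q=P.reshape(-1,3);r=np.hypot(q[:,0]-x0[0],q[:,1]-x0[1])
  for lo,hi in((.035,.055),(.055,.07),(.07,.085)):
    k=q[(r<.03)&(q[:,2]>lo)&(q[:,2]<hi)][:,:2]
    best=cv2.minAreaRect((k*1000).astype(np.float32));print(nm,lo,len(k),best,fitc(k))
# green: normals via depth gradient
q=P; dx=q[:,2:]-q[:,:-2];dy=q[2:]-q[:-2];n=np.cross(dx[1:-1],dy[:,1:-1]);n/=np.linalg.norm(n,axis=2,keepdims=True)+1e-12
q=P[1:-1,1:-1];s=(np.hypot(q[...,0]-.628,q[...,1]+.267)<.03)&(q[...,2]>.04)&(q[...,2]<.08)&(abs(n[...,2])<.3)
print(np.histogram(np.degrees(np.arctan2(n[s][:,1],n[s][:,0]))%90,bins=18,range=(0,90))[0])
print(np.histogram(np.degrees(np.arctan2(n[s][:,1],n[s][:,0])),bins=36,range=(-180,180))[0])
E
```

```text
green 0.035 127 ((637.8563842773438, -268.6548156738281), (40.2164306640625, 21.10036849975586), 79.05150604248047) (array([ 0.62806738, -0.26671446]), np.float64(0.01656126203905053))
green 0.055 106 ((637.8334350585938, -268.2970886230469), (40.247718811035156, 21.32231903076172), 80.41932678222656) (array([ 0.62817132, -0.26661376]), np.float64(0.016505663402870126))
green 0.07 108 ((636.327880859375, -268.855712890625), (39.96244812011719, 23.617338180541992), 75.01653289794922) (array([ 0.6282669 , -0.26673365]), np.float64(0.016241106445449818))
red 0.035 81 ((461.6896667480469, -117.658935546875), (30.705318450927734, 13.833053588867188), 63.823238372802734) (array([ 0.45346333, -0.1138982 ]), np.float64(0.01465555968728286))
red 0.055 61 ((462.4461364746094, -118.12350463867188), (29.706743240356445, 12.267033576965332), 69.40887451171875) (array([ 0.45377303, -0.11461665]), np.float64(0.014309194745328527))
red 0.07 90 ((459.6729431152344, -116.49169158935547), (40.07569122314453, 21.87741470336914), 72.36577606201172) (array([ 0.45056871, -0.11338558]), np.float64(0.016603561365521737))
[ 6  4  7 18 33 20 29 41 25 17 11  3 14  3  6  6  1  3]
[ 5 13 28 31 19  8  7  0  0  0  0  0  0  0  0  0  0  0  0  0  0  0  0  0
  1 10  0  5 12 25 39 23  6  9  2  4]
```

View pics/crop.png

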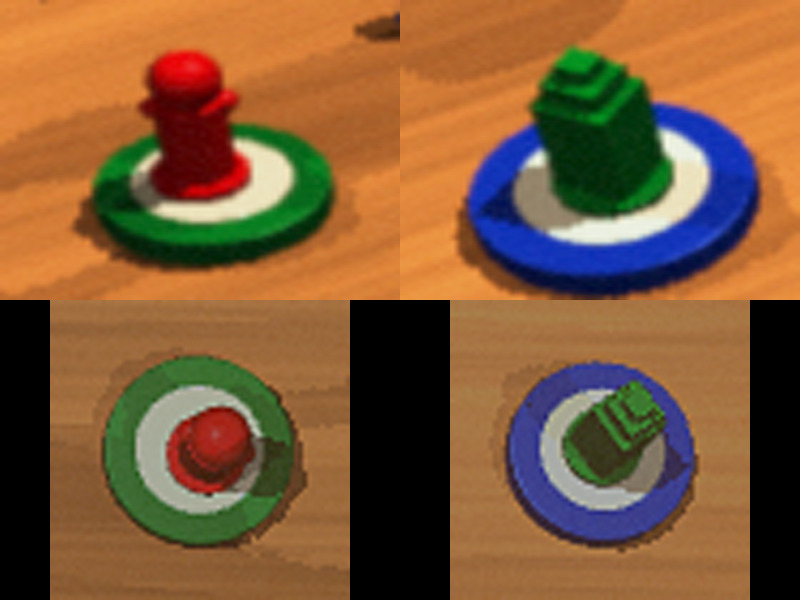

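The crops show red's shoulders running roughly left to right in the scene view ((150,105) to (230,100)), and the green shaft with one edge facing the camera and two faces visible. I'll refine both directions.

```bash
python3 - <<'E'
import pickle;from m import *
d=pickle.load(open("c0.pkl","rb"));c=d["scene"];P=pts(c)
q=P[1:-1,1:-1];dx=P[:,2:]-P[:,:-2];dy=P[2:]-P[:-2];n=np.cross(dx[1:-1],dy[:,1:-1]);n/=np.linalg.norm(n,axis=2,keepdims=True)+1e-12
s=(np.hypot(q[...,0]-.628,q[...,1]+.267)<.03)&(q[...,2]>.036)&(q[...,2]<.084)&(abs(n[...,2])<.4)
a=np.degrees(np.arctan2(n[s][:,1],n[s][:,0]));p=q[s][:,:2]
for ref in(-150,124):
  k=p[abs((a-ref+180)%360-180)<25];v=cv2.fitLine((k*1000).astype(np.float32),cv2.DIST_HUBER,0,.01,.01).ravel()
  print(ref,len(k),"face dir",np.degrees(np.arctan2(v[1],v[0])),"normal mod90",np.degrees(np.arctan2(v[1],v[0]))%90,v[2:])
r=P.reshape(-1,3)[mask(c["img"],"red").ravel()];r=r[np.hypot(r[:,0]-.452,r[:,1]+.113)<.035]
for z in np.arange(.06,.095,.005):
  k=r[(r[:,2]>z)&(r[:,2]<z+.005)];b=k[:,:2]@np.array([.53,.85])
  if len(k)>3: i,j=b.argmin(),b.argmax();w=k[j]-k[i];print(round(z,3),len(k),k[i].round(4),k[j].round(4),np.hypot(*w[:2]).round(4),np.degrees(np.arctan2(w[1],w[0])).round(1))
# top view: square step edges
t=d["top"];Q=pts(t).reshape(-1,3);k=Q[(np.hypot(Q[:,0]-.627,Q[:,1]+.267)<.035)&(Q[:,2]>.085)&(Q[:,2]<.13)]
print(len(k),cv2.minAreaRect((k[:,:2]*1000).astype(np.float32)));k=k[k[:,2]>.097];print(len(k),cv2.minAreaRect((k[:,:2]*1000).astype(np.float32)))
E
```

```text
-150 125 face dir -55.341305 normal mod90 34.658695 [ 640.45886 -259.19907]
124 134 face dir 34.229866 normal mod90 34.229866 [ 636.3247  -278.24716]
0.06 20 [ 0.4567 -0.1293  0.0602] [ 0.4644 -0.1037  0.0631] 0.0268 73.2
0.065 18 [ 0.4596 -0.1273  0.0676] [ 0.4619 -0.1021  0.0668] 0.0253 84.6
0.07 24 [ 0.4532 -0.1287  0.0731] [ 0.463  -0.0965  0.0744] 0.0337 73.1
0.075 46 [ 0.4458 -0.1298  0.0776] [ 0.4621 -0.0984  0.0777] 0.0354 62.6
0.08 13 [ 0.4481 -0.1278  0.0814] [ 0.4604 -0.0999  0.0804] 0.0305 66.1
0.085 14 [ 0.4552 -0.1281  0.0866] [ 0.462  -0.1028  0.0859] 0.0261 74.9
0.09 22 [ 0.456  -0.1277  0.0931] [ 0.465  -0.1035  0.0944] 0.0258 69.5
0.095 37 [ 0.4436 -0.1236  0.0977] [ 0.4607 -0.1011  0.0964] 0.0283 52.9
162 ((623.9675903320312, -263.5793151855469), (29.65848159790039, 29.307336807250977), 37.4468994140625)
86 ((624.3554077148438, -264.9371643066406), (21.396743774414062, 22.954133987426758), 36.05970764160156)
```

arm_command --pt "8 17 0" --pt "16 34 0" --pt "16 34 0" --pt "16 34 0" --pt "16 34 0" --pt "16 34 0" --pt "16 34 0" --pt "16 34 0" --pt "16 34 0" --pt "16 34 0" --pt "16 34 0" --pt "16 34 0" --pt "16 34 0" --pt "16 34 0" --pt "16 34 0" --pt "16 34 0" --pt "8 17 0" --pt "3 2 0" --pt "0 0 0" --pt "0 0 0" --spin '[2,2,2,2,2,2,2,2,2,2,2,2,2,2,2,2,2,2.7,0,0]' --jaw 1 --squeeze 15

```text
time: 2.1
tool_pos: [0.4828, 0.0711, 0.4044]
tool_rot: [-3.141, 0.001, 1.08]
contact_force: [-0.6, -0.2, 0.2]
opening: 0.0916
grip_force: 0.0
```

arm_command --pt "0 0 -10" --pt "0 0 -20" --pt "0 0 -20" --pt "0 0 -20" --pt "0 0 -20" --pt "0 0 -20" --pt "0 0 -20" --pt "0 0 -20" --pt "0 0 -15" --pt "0 0 -10" --pt "0 0 -4" --pt "0 0 0" --pt "0 0 0" --spin '[0,0,0,0,0,0,0,0,0,0,0,0,0]'

```text
time: 3.4
tool_pos: [0.4832, 0.0711, 0.2263]
tool_rot: [3.141, -0.0, 1.081]
contact_force: [-0.4, 0.1, -0.6]
opening: 0.0917
grip_force: 0.0
```

```bash
python3 - <<'E'
from cell import *
from m import *
a=read_camera("scene")["img"][110:230,280:440];b=read_camera("top")["img"][160:280,220:380]
cv2.imwrite("pics/g1.png",np.hstack([cv2.resize(a,(400,300)),cv2.resize(b,(400,300))])[:,:,::-1])
E
```

```text
(no output)
```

View pics/g1.png

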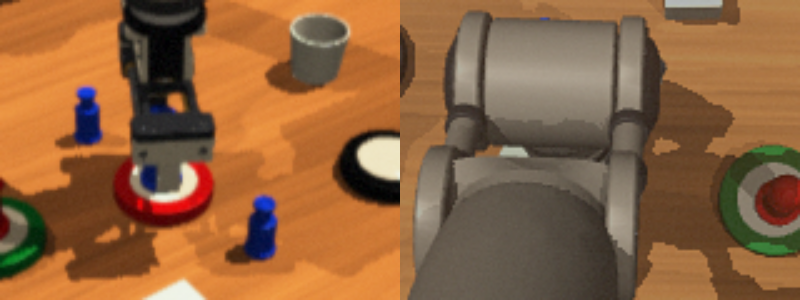

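The fingers straddle the blue wax on the red base (left half, about (165,175)), and the decoys are clear. Closing now.

arm_command --pt "0 0 0" --pt "0 0 0" --pt "0 0 0" --pt "0 0 0" --pt "0 0 0" --pt "0 0 0" --pt "0 0 0" --pt "0 0 0" --pt "0 0 0" --pt "0 0 0" --spin '[0,0,0,0,0,0,0,0,0,0]' --jaw -1 --squeeze 15

```text
time: 4.5
tool_pos: [0.4829, 0.0712, 0.2257]
tool_rot: [-3.141, 0.0, 1.081]
contact_force: [-0.9, 0.5, 1.0]
opening: 0.0377
grip_force: 15.0
```

arm_command --pt "0 0 4" --pt "0 0 10" --pt "0 0 15" --pt "0 0 20" --pt "0 0 20" --pt "0 0 20" --pt "0 0 15" --pt "0 0 8" --pt "0 0 3" --pt "0 0 0" --pt "0 0 0" --spin '[0,0,0,0,0,0,0,0,0,0,0]'

```text
time: 5.6
tool_pos: [0.4828, 0.0712, 0.3401]
tool_rot: [-3.141, 0.001, 1.081]
contact_force: [0.4, 0.4, -2.0]
opening: 0.0378
grip_force: 15.0
```

arm_command --pt "3 6 0" --pt "5 11 0" --pt "8 17 0" --pt "9 20 0" --pt "9 20 0" --pt "9 20 0" --pt "9 20 0" --pt "9 20 0" --pt "9 20 0" --pt "9 20 0" --pt "8 17 0" --pt "6 13 0" --pt "4 9 0" --pt "2 5 0" --pt "2 4 0" --pt "0 0 0" --pt "0 0 0" --pt "0 0 0" --spin '[0,0,0,0,0,0,0,0,0,0,0,0,0,0,0,0,0,0]'

```text
time: 7.4
tool_pos: [0.584, 0.2927, 0.3409]
tool_rot: [3.141, 0.0, 1.081]
contact_force: [-0.4, -0.7, -0.9]
opening: 0.0375
grip_force: 15.0
```

```bash
python3 - <<'E'
from cell import *
from m import *
c=read_camera("scene");a=c["img"][60:240,360:520];t=read_camera("top");b=t["img"][100:280,120:340]
cv2.imwrite("pics/g2.png",np.hstack([cv2.resize(a,(400,400)),cv2.resize(b,(400,400))])[:,:,::-1])
for m,q,st,ce in comps(c,"blue"): print(ce,np.median(q,0),np.percentile(q[:,2],[2,98]))
for nm,k in(("s",c),("t",t)):
 for m,q,st,ce in comps(k,"red",100):
  lo=q[(q[:,2]>.012)&(q[:,2]<.027)]
  if len(lo)>60: print(nm,cv2.minEnclosingCircle(lo[:,:2].astype(np.float32)))
E
```

```text
[442.47435897 129.9017094 ] [0.59083419 0.27507933 0.15505292] [0.13837086 0.19723027]
[314.5        157.09756098] [0.36480616 0.05325715 0.03093737] [0.00210355 0.06039741]
[384.45041322 201.1446281 ] [0.61105436 0.10103435 0.03350883] [0.00113768 0.06137288]
[247.49828179 285.65521191] [ 0.65399639 -0.281338    0.01787384] [0.00622222 0.02074555]
s ((0.4559667706489563, -0.1149991974234581), 0.02188904955983162)
s ((0.4836204946041107, 0.07174348831176758), 0.05292387679219246)
t ((0.48102983832359314, 0.07482634484767914), 0.05191611871123314)
```

View pics/g2.png

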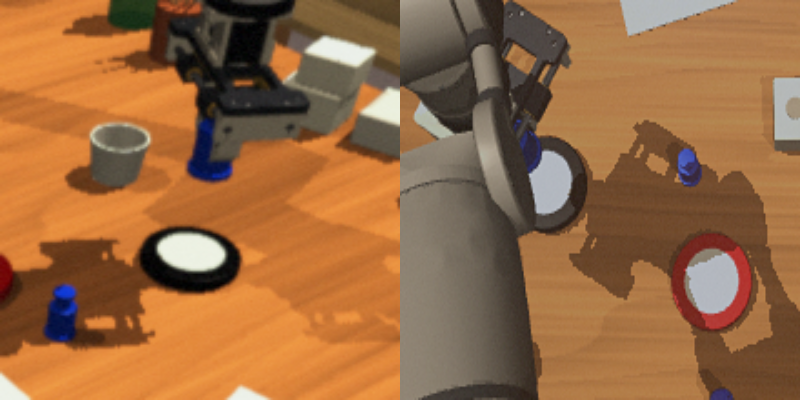

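The blue wax is held upright above the black base (base at (190,258) in the left half), and the red base is empty. Lowering.

arm_command --pt "0 0 -5" --pt "0 0 -15" --pt "0 0 -20" --pt "0 0 -20" --pt "0 0 -20" --pt "0 0 -15" --pt "0 0 -8" --pt "0 0 -4" --pt "0 0 -3" --pt "0 0 -2" --pt "0 0 -2" --pt "0 0 -1" --pt "0 0 0" --pt "0 0 0" --pt "0 0 0" --spin '[0,0,0,0,0,0,0,0,0,0,0,0,0,0,0]'

```text
time: 9.0
tool_pos: [0.5841, 0.2932, 0.226]
tool_rot: [3.141, -0.0, 1.081]
contact_force: [0.1, 0.4, -1.1]
opening: 0.0378
grip_force: 15.0
```

arm_command --pt "0 0 -0.5" --pt "0 0 -0.5" --pt "0 0 0" --pt "0 0 0" --spin '[0,0,0,0]'

```text
time: 9.4
tool_pos: [0.5841, 0.2932, 0.2257]
tool_rot: [3.141, -0.001, 1.081]
contact_force: [-2.0, -0.5, 4.8]
opening: 0.0381
grip_force: 15.0
```

arm_command --pt "0 0 0" --pt "0 0 0" --pt "0 0 0" --pt "0 0 0" --pt "0 0 0" --pt "0 0 0" --pt "0 0 0" --pt "0 0 0" --spin '[0,0,0,0,0,0,0,0]' --jaw 1

```text
time: 10.2
tool_pos: [0.584, 0.2932, 0.2247]
tool_rot: [3.142, 0.0, 1.081]
contact_force: [0.4, -0.2, -0.3]
opening: 0.0907
grip_force: 0.0
```

arm_command --pt "0 0 4" --pt "0 0 10" --pt "0 0 20" --pt "0 0 20" --pt "0 0 20" --pt "0 0 20" --pt "0 0 15" --pt "0 0 6" --pt "0 0 0" --spin '[0,0,0,0,0,0,0,0,0]'

```text
time: 11.1
tool_pos: [0.5841, 0.2932, 0.3412]
tool_rot: [3.14, -0.002, 1.081]
contact_force: [-0.1, -0.2, 0.2]
opening: 0.0916
grip_force: 0.0
```

arm_command --pt "-5 -14 0" --pt "-9 -28 0" --pt "-10 -29 0" --pt "-9 -29 0" --pt "-10 -29 0" --pt "-9 -29 0" --pt "-10 -29 0" --pt "-9 -29 0" --pt "-10 -29 0" --pt "-9 -29 0" --pt "-10 -29 0" --pt "-9 -29 0" --pt "-10 -29 0" --pt "-9 -28 0" --pt "-5 -16 0" --pt "0 0 0" --pt "0 0 0" --spin '[0,0,0,0,0,0,0,0,0,0,0,0,0,0,0,0,0]'

```text
time: 12.8
tool_pos: [0.4509, -0.1118, 0.3393]
tool_rot: [-3.141, -0.0, 1.08]
contact_force: [0.6, 0.1, 0.2]
opening: 0.0916
grip_force: 0.0
```

arm_command --pt "0 0 -10" --pt "0 0 -20" --pt "0 0 -20" --pt "0 0 -20" --pt "0 0 -20" --pt "0 0 -12" --pt "0 0 -7" --pt "0 0 -4" --pt "0 0 0" --pt "0 0 0" --spin '[0,0,0,0,0,0,0,0,0,0]'

```text
time: 13.8
tool_pos: [0.4512, -0.1117, 0.2271]
tool_rot: [3.141, -0.0, 1.082]
contact_force: [-1.3, -0.1, 0.7]
opening: 0.0919
grip_force: 0.0
```

```bash
python3 - <<'E'
from cell import *
from m import *
c=read_camera("scene");a=c["img"][100:250,200:360];t=read_camera("top");b=t["img"][100:280,120:340]
cv2.imwrite("pics/g3.png",np.hstack([cv2.resize(a,(400,400)),cv2.resize(b,(400,400))])[:,:,::-1])
E
```

```text
(no output)
```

View pics/g3.png

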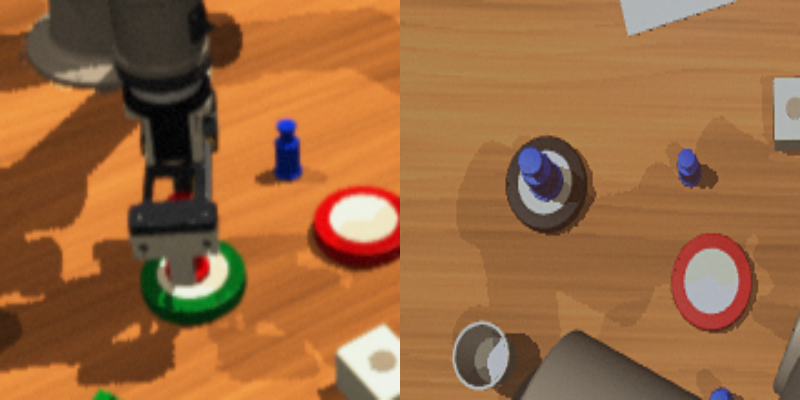

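The blue wax stands upright in the black base's circle, and the fingers straddle the red wax. Closing.

arm_command --pt "0 0 0" --pt "0 0 0" --pt "0 0 0" --pt "0 0 0" --pt "0 0 0" --pt "0 0 0" --pt "0 0 0" --pt "0 0 0" --pt "0 0 0" --pt "0 0 0" --spin '[0,0,0,0,0,0,0,0,0,0]' --jaw -1

```text
time: 14.9
tool_pos: [0.451, -0.1118, 0.2267]
tool_rot: [-3.141, 0.0, 1.081]
contact_force: [-0.5, -1.0, -0.3]
opening: 0.0316
grip_force: 15.0
```

arm_command --pt "0 0 4" --pt "0 0 10" --pt "0 0 15" --pt "0 0 20" --pt "0 0 20" --pt "0 0 20" --pt "0 0 15" --pt "0 0 8" --pt "0 0 3" --pt "0 0 0" --pt "0 0 0" --spin '[0,0,0,0,0,0,0,0,0,0,0]'

```text
time: 16.0
tool_pos: [0.4508, -0.1117, 0.3411]
tool_rot: [-3.14, 0.0, 1.081]
contact_force: [-0.1, 0.4, -1.3]
opening: 0.0313
grip_force: 15.0
```

arm_command --pt "1 6 0" --pt "2 12 0" --pt "3 18 0" --pt "3 20 0" --pt "4 20 0" --pt "4 20 0" --pt "4 20 0" --pt "3 20 0" --pt "3 18 0" --pt "2 14 0" --pt "1 9 0" --pt "1 5 0" --pt "1 3 0" --pt "0 0 0" --pt "0 0 0" --spin '[0,0,0,0,0,0,0,0,0,0,0,0,0,0,0]'

```text
time: 17.5
tool_pos: [0.483, 0.0728, 0.3417]
tool_rot: [3.141, 0.0, 1.081]
contact_force: [0.4, -0.1, -0.8]
opening: 0.0316
grip_force: 15.0
```

arm_command --pt "0 0 -5" --pt "0 0 -15" --pt "0 0 -20" --pt "0 0 -20" --pt "0 0 -20" --pt "0 0 -15" --pt "0 0 -8" --pt "0 0 -4" --pt "0 0 -3" --pt "0 0 -2" --pt "0 0 -2" --pt "0 0 0" --pt "0 0 0" --pt "0 0 0" --spin '[0,0,0,0,0,0,0,0,0,0,0,0,0,0]'

```text
time: 18.9
tool_pos: [0.4831, 0.0732, 0.228]
tool_rot: [3.141, -0.0, 1.081]
contact_force: [-0.8, 0.3, -0.7]
opening: 0.0316
grip_force: 15.0
```

```bash
python3 - <<'E'
from cell import *
from m import *
c=read_camera("scene");a=c["img"][100:230,270:430]
cv2.imwrite("pics/g4.png",cv2.resize(a,(640,520))[:,:,::-1])
E
```

```text
(no output)
```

View pics/g4.png

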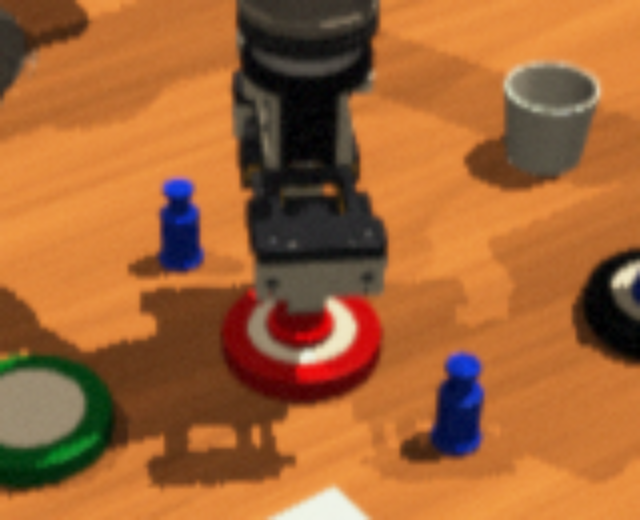

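The red foot is centred in the red base's circle at (302,330), just above it. Final lowering, release and retreat.

arm_command --pt "0 0 -0.5" --pt "0 0 -0.5" --pt "0 0 -0.5" --pt "0 0 0" --pt "0 0 0" --spin '[0,0,0,0,0]'

```text
time: 19.45
tool_pos: [0.483, 0.0732, 0.2267]
tool_rot: [3.141, -0.0, 1.081]
contact_force: [-1.5, 0.8, 5.6]
opening: 0.0315
grip_force: 15.0
```

arm_command --pt "0 0 0" --pt "0 0 0" --pt "0 0 0" --pt "0 0 0" --pt "0 0 0" --pt "0 0 0" --pt "0 0 0" --pt "0 0 0" --spin '[0,0,0,0,0,0,0,0]' --jaw 1

```text
time: 20.25
tool_pos: [0.483, 0.0732, 0.2262]
tool_rot: [3.142, 0.0, 1.081]
contact_force: [-0.3, 0.1, -0.2]
opening: 0.0897
grip_force: 0.0
```

arm_command --pt "0 0 4" --pt "0 0 10" --pt "0 0 20" --pt "0 0 20" --pt "0 0 20" --pt "0 0 20" --pt "0 0 15" --pt "0 0 6" --pt "0 0 0" --spin '[0,0,0,0,0,0,0,0,0]'

```text
time: 21.15
tool_pos: [0.4831, 0.0732, 0.3423]
tool_rot: [3.14, -0.001, 1.081]
contact_force: [-0.1, -0.3, -0.2]
opening: 0.0919
grip_force: 0.0
```

arm_command --pt "5 -12 0" --pt "11 -26 0" --pt "11 -26 0" --pt "11 -26 0" --pt "11 -26 0" --pt "11 -26 0" --pt "11 -26 0" --pt "11 -26 0" --pt "11 -26 0" --pt "11 -26 0" --pt "11 -26 0" --pt "11 -26 0" --pt "11 -26 0" --pt "5.5 -14 0" --pt "0 0 0" --pt "0 0 0" --pt "0 0 0" --spin '[-2,-2,-2,-2,-2,-2,-2,-2,-2,-2,-2,-2,-2,-1.2,0,0,0]'

```text
time: 22.85
tool_pos: [0.6252, -0.2642, 0.3407]
tool_rot: [-3.14, 0.0, 0.607]
contact_force: [-0.3, 0.5, -0.1]
opening: 0.0917
grip_force: 0.0
```

arm_command --pt "0 0 -10" --pt "0 0 -20" --pt "0 0 -20" --pt "0 0 -20" --pt "0 0 -20" --pt "0 0 -12" --pt "0 0 -8" --pt "0 0 -4" --pt "0 0 0" --pt "0 0 0" --spin '[0,0,0,0,0,0,0,0,0,0]'

```text
time: 23.85
tool_pos: [0.6258, -0.2649, 0.2281]
tool_rot: [3.14, -0.001, 0.607]
contact_force: [-0.7, -1.3, 1.0]
opening: 0.0914
grip_force: 0.0
```

```bash
python3 - <<'E'
from cell import *
from m import *
c=read_camera("scene");a=c["img"][180:320,170:330];t=read_camera("top");b=t["img"][120:300,120:340]
cv2.imwrite("pics/g5.png",np.hstack([cv2.resize(a,(400,400)),cv2.resize(b,(400,400))])[:,:,::-1])
E
```

```text
(no output)
```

View pics/g5.png

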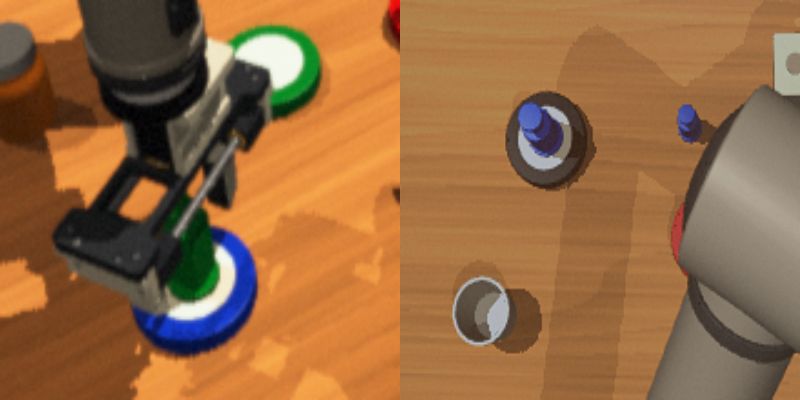

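The fingers straddle the green tower (190,250) on two parallel faces. Closing and lifting.

arm_command --pt "0 0 0" --pt "0 0 0" --pt "0 0 0" --pt "0 0 0" --pt "0 0 0" --pt "0 0 0" --pt "0 0 0" --pt "0 0 0" --pt "0 0 0" --pt "0 0 0" --spin '[0,0,0,0,0,0,0,0,0,0]' --jaw -1

```text
time: 24.95
tool_pos: [0.6255, -0.2648, 0.2272]
tool_rot: [3.142, 0.0, 0.607]
contact_force: [0.7, -0.3, -0.2]
opening: 0.0299
grip_force: 15.0
```

arm_command --pt "0 0 4" --pt "0 0 10" --pt "0 0 15" --pt "0 0 20" --pt "0 0 20" --pt "0 0 20" --pt "0 0 15" --pt "0 0 8" --pt "0 0 3" --pt "0 0 0" --pt "0 0 0" --spin '[0,0,0,0,0,0,0,0,0,0,0]'

```text
time: 26.05
tool_pos: [0.6254, -0.2647, 0.3414]
tool_rot: [-3.14, 0.001, 0.607]
contact_force: [0.2, 0.2, -0.9]
opening: 0.03
grip_force: 15.0
```

arm_command --pt "-4 4 0" --pt "-9 8 0" --pt "-13 12 0" --pt "-15 14 0" --pt "-15 14 0" --pt "-15 14 0" --pt "-15 14 0" --pt "-15 14 0" --pt "-15 13 0" --pt "-15 13 0" --pt "-13 11 0" --pt "-11 10 0" --pt "-8 7 0" --pt "-5 4 0" --pt "-3 3 0" --pt "0 0 0" --pt "0 0 0" --spin '[0,0,0,0,0,0,0,0,0,0,0,0,0,0,0,0,0]'

```text
time: 27.75
tool_pos: [0.4548, -0.11, 0.3422]
tool_rot: [3.141, -0.0, 0.607]
contact_force: [0.4, -0.4, -0.3]
opening: 0.0303
grip_force: 15.0
```

arm_command --pt "0 0 -5" --pt "0 0 -15" --pt "0 0 -20" --pt "0 0 -20" --pt "0 0 -20" --pt "0 0 -15" --pt "0 0 -8" --pt "0 0 -4" --pt "0 0 -3" --pt "0 0 -2" --pt "0 0 -1" --pt "0 0 0" --pt "0 0 0" --pt "0 0 0" --spin '[0,0,0,0,0,0,0,0,0,0,0,0,0,0]'

```text
time: 29.15
tool_pos: [0.4546, -0.1098, 0.2295]
tool_rot: [3.141, -0.0, 0.607]
contact_force: [0.8, -0.1, -0.8]
opening: 0.0296
grip_force: 15.0
```

```bash
python3 - <<'E'
from cell import *
from m import *
c=read_camera("scene");a=c["img"][110:250,200:360];t=read_camera("top");b=t["img"][120:300,230:450]
cv2.imwrite("pics/g6.png",np.hstack([cv2.resize(a,(400,400)),cv2.resize(b,(400,400))])[:,:,::-1])
E
```

```text
(no output)
```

View pics/g6.png

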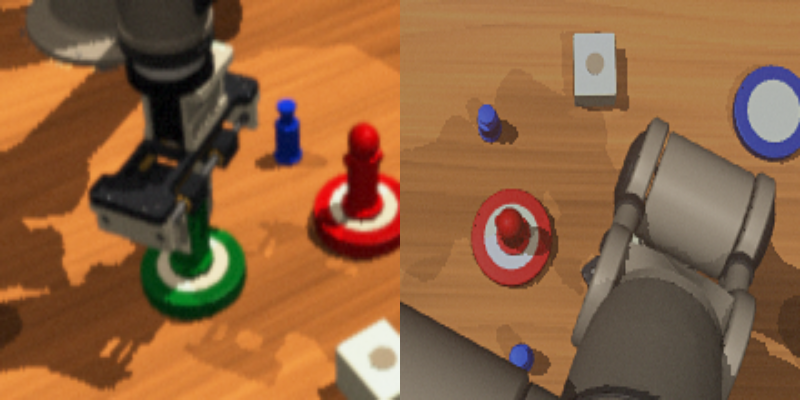

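Red stands upright on the red base, and green is just above the centre of the green circle (193,262). Setting it down.

arm_command --pt "0 0 -0.5" --pt "0 0 -0.5" --pt "0 0 -0.5" --pt "0 0 -0.5" --pt "0 0 -0.5" --pt "0 0 0" --pt "0 0 0" --spin '[0,0,0,0,0,0,0]'

```text
time: 29.95
tool_pos: [0.4545, -0.1098, 0.2271]
tool_rot: [3.141, -0.0, 0.607]
contact_force: [-2.0, 1.0, 5.1]
opening: 0.0298
grip_force: 15.0
```

arm_command --pt "0 0 0" --pt "0 0 0" --pt "0 0 0" --pt "0 0 0" --pt "0 0 0" --pt "0 0 0" --pt "0 0 0" --pt "0 0 0" --spin '[0,0,0,0,0,0,0,0]' --jaw 1

```text
time: 30.75
tool_pos: [0.4545, -0.1098, 0.2267]
tool_rot: [3.142, 0.0, 0.607]
contact_force: [-0.6, 0.5, -0.0]
opening: 0.0891
grip_force: 0.0
```

arm_command --pt "0 0 4" --pt "0 0 10" --pt "0 0 20" --pt "0 0 20" --pt "0 0 20" --pt "0 0 20" --pt "0 0 15" --pt "0 0 6" --pt "0 0 0" --spin '[0,0,0,0,0,0,0,0,0]'

```text
time: 31.65
tool_pos: [0.4546, -0.1098, 0.3428]
tool_rot: [3.14, -0.001, 0.607]
contact_force: [0.4, 0.2, 0.4]
opening: 0.0917
grip_force: 0.0
```

arm_command --pt "4 14 0" --pt "9 28 0" --pt "9 29 0" --pt "9 29 0" --pt "10 29 0" --pt "9 29 0" --pt "9 29 0" --pt "10 29 0" --pt "9 29 0" --pt "9 29 0" --pt "10 29 0" --pt "9 29 0" --pt "9 29 0" --pt "9 27 0" --pt "5 15 0" --pt "0 0 0" --pt "0 0 0" --spin '[0,0,0,0,0,0,0,0,0,0,0,0,0,0,0,0,0]'

```text
time: 33.35
tool_pos: [0.5832, 0.293, 0.3405]
tool_rot: [-3.141, 0.002, 0.607]
contact_force: [0.5, 0.8, -0.1]
opening: 0.092
grip_force: 0.0
```

arm_command --pt "0 0 -10" --pt "0 0 -20" --pt "0 0 -20" --pt "0 0 -20" --pt "0 0 -20" --pt "0 0 -12" --pt "0 0 -8" --pt "0 0 -4" --pt "0 0 -2" --pt "0 0 0" --pt "0 0 0" --spin '[0,0,0,0,0,0,0,0,0,0,0]'

```text
time: 34.45
tool_pos: [0.5837, 0.2933, 0.2265]
tool_rot: [3.141, -0.001, 0.607]
contact_force: [0.3, 0.7, -0.2]
opening: 0.092
grip_force: 0.0
```

arm_command --pt "0 0 0" --pt "0 0 0" --pt "0 0 0" --pt "0 0 0" --pt "0 0 0" --pt "0 0 0" --pt "0 0 0" --pt "0 0 0" --pt "0 0 0" --pt "0 0 0" --spin '[0,0,0,0,0,0,0,0,0,0]' --jaw -1

```text
time: 35.45
tool_pos: [0.5835, 0.2932, 0.2257]
tool_rot: [3.141, 0.0, 0.607]
contact_force: [-0.3, -0.0, 0.5]
opening: 0.0378
grip_force: 15.0
```

arm_command --pt "0 0 4" --pt "0 0 10" --pt "0 0 15" --pt "0 0 20" --pt "0 0 20" --pt "0 0 20" --pt "0 0 15" --pt "0 0 8" --pt "0 0 3" --pt "0 0 0" --pt "0 0 0" --spin '[0,0,0,0,0,0,0,0,0,0,0]'

```text
time: 36.55
tool_pos: [0.5834, 0.2931, 0.34]
tool_rot: [-3.141, 0.001, 0.607]
contact_force: [-0.5, 0.5, -1.5]
opening: 0.0374
grip_force: 15.0
```

arm_command --pt "0 -6 0" --pt "1 -12 0" --pt "1 -18 0" --pt "2 -24 0" --pt "2 -25 0" --pt "2 -25 0" --pt "2 -25 0" --pt "2 -25 0" --pt "2 -25 0" --pt "2 -25 0" --pt "2 -25 0" --pt "2 -25 0" --pt "2 -25 0" --pt "2 -25 0" --pt "2 -25 0" --pt "2 -25 0" --pt "2 -20 0" --pt "0 -14 0" --pt "0 -6 0" --pt "0 0 0" --spin '[0,0,0,0,0,0,0,0,0,0,0,0,0,0,0,0,0,0,0,0]'

```text
time: 38.55
tool_pos: [0.6132, -0.1077, 0.3407]
tool_rot: [-3.141, 0.0, 0.605]
contact_force: [0.6, -0.2, -0.6]
opening: 0.0376
grip_force: 15.0
```

Remaining: (+12.5, −159).

arm_command --pt "0 -5 0" --pt "1 -11 0" --pt "1 -17 0" --pt "2 -20 0" --pt "2 -20 0" --pt "2 -20 0" --pt "2 -20 0" --pt "1 -17 0" --pt "1 -13 0" --pt "0.5 -9 0" --pt "0 -5 0" --pt "0 -2 0" --pt "0 0 0" --pt "0 0 0" --spin '[0,0,0,0,0,0,0,0,0,0,0,0,0,0]'

```text
time: 39.95
tool_pos: [0.6261, -0.2651, 0.3409]
tool_rot: [-3.141, -0.0, 0.607]
contact_force: [-0.4, 0.5, -1.8]
opening: 0.0378
grip_force: 15.0
```

arm_command --pt "0 0 -5" --pt "0 0 -15" --pt "0 0 -20" --pt "0 0 -20" --pt "0 0 -20" --pt "0 0 -15" --pt "0 0 -8" --pt "0 0 -4" --pt "0 0 -3" --pt "0 0 -2" --pt "0 0 -1" --pt "0 0 0" --pt "0 0 0" --pt "0 0 0" --spin '[0,0,0,0,0,0,0,0,0,0,0,0,0,0]'

```text
time: 41.35
tool_pos: [0.6261, -0.2659, 0.228]
tool_rot: [3.141, -0.0, 0.607]
contact_force: [-0.9, 0.6, -0.6]
opening: 0.0378
grip_force: 15.0
```

```bash
python3 - <<'E'
from cell import *
from m import *
c=read_camera("scene");a=c["img"][130:320,170:390]
cv2.imwrite("pics/g7.png",cv2.resize(a,(660,570))[:,:,::-1])
E
```

```text
(no output)
```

View pics/g7.png

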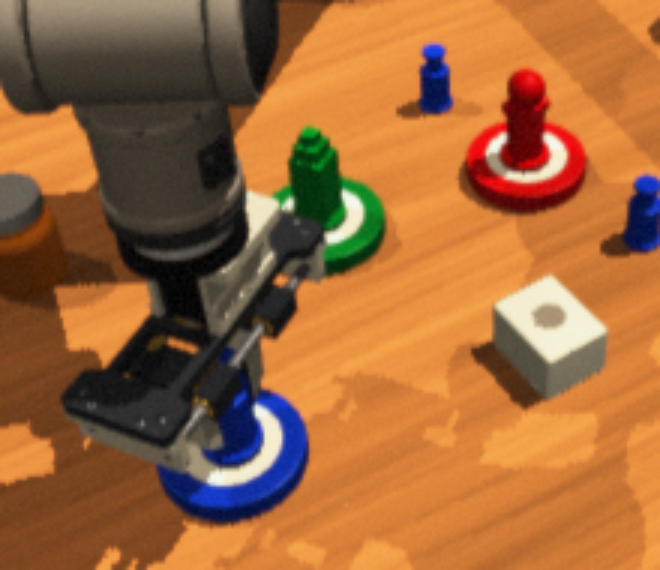

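Blue is above the centre of the blue circle (235,450), and green and red stand upright on their own bases. Setting blue down.

arm_command --pt "0 0 -0.5" --pt "0 0 -0.5" --pt "0 0 -0.5" --pt "0 0 -0.5" --pt "0 0 -0.5" --pt "0 0 0" --pt "0 0 0" --spin '[0,0,0,0,0,0,0]'

```text
time: 42.1
tool_pos: [0.626, -0.2658, 0.2257]
tool_rot: [3.141, -0.0, 0.607]
contact_force: [-0.7, 0.5, 4.5]
opening: 0.0377
grip_force: 15.0
```

arm_command --pt "0 0 0" --pt "0 0 0" --pt "0 0 0" --pt "0 0 0" --pt "0 0 0" --pt "0 0 0" --pt "0 0 0" --pt "0 0 0" --spin '[0,0,0,0,0,0,0,0]' --jaw 1

```text
time: 42.9
tool_pos: [0.626, -0.2658, 0.2252]
tool_rot: [3.141, 0.0, 0.607]
contact_force: [0.5, -0.4, -0.1]
opening: 0.0909
grip_force: 0.0
```

arm_command --pt "0 0 4" --pt "0 0 10" --pt "0 0 20" --pt "0 0 20" --pt "0 0 20" --pt "0 0 20" --pt "0 0 20" --pt "0 0 20" --pt "0 0 20" --pt "-10 -20 0" --pt "-15 -25 0" --pt "-15 -25 0" --pt "-15 -25 0" --pt "-15 -25 0" --pt "-15 -25 0" --pt "-5 -10 0" --pt "0 0 0" --pt "0 0 0" --spin '[0,0,0,0,0,0,0,0,0,0,0,0,0,0,0,0,0,0]'

```text
time: 44.7
tool_pos: [0.5365, -0.4201, 0.3796]
tool_rot: [3.141, -0.001, 0.607]
contact_force: [-0.5, 0.6, 0.5]
opening: 0.0916
grip_force: 0.0
```

```bash
python3 - <<'E'
from cell import *
from m import *
c=read_camera("scene");t=read_camera("top")
cv2.imwrite("pics/end.png",np.vstack([cv2.resize(c["img"][100:320,120:480],(800,300)),cv2.resize(t["img"][100:310,120:520],(800,300))])[:,:,::-1])
for n,k in(("s",c),("t",t)):
 for col in HUE:
  for m,q,st,ce in comps(k,col):
   z=q[:,2];lo=q[(z>.012)&(z<.026)];hd=q[z>.09]
   if len(lo)>100:print(n,col,"base",np.round(cv2.minEnclosingCircle(lo[:,:2].astype(np.float32))[0],4))
   if len(hd)>20:print(n,col,"head",np.median(hd,0).round(4))
E
```

```text
s red base [0.4855 0.0729]
s red head [0.4928 0.0663 0.1015]
s green base [ 0.4566 -0.1097]
s green head [ 0.4613 -0.1144  0.0983]
s blue base [ 0.629  -0.2673]
s blue head [ 0.6324 -0.268   0.104 ]
t red base [0.4814 0.075 ]
t red head [0.4805 0.0718 0.105 ]
t blue base [ 0.6237 -0.2664]
t blue head [ 0.6255 -0.2644  0.1058]
```

View pics/end.png

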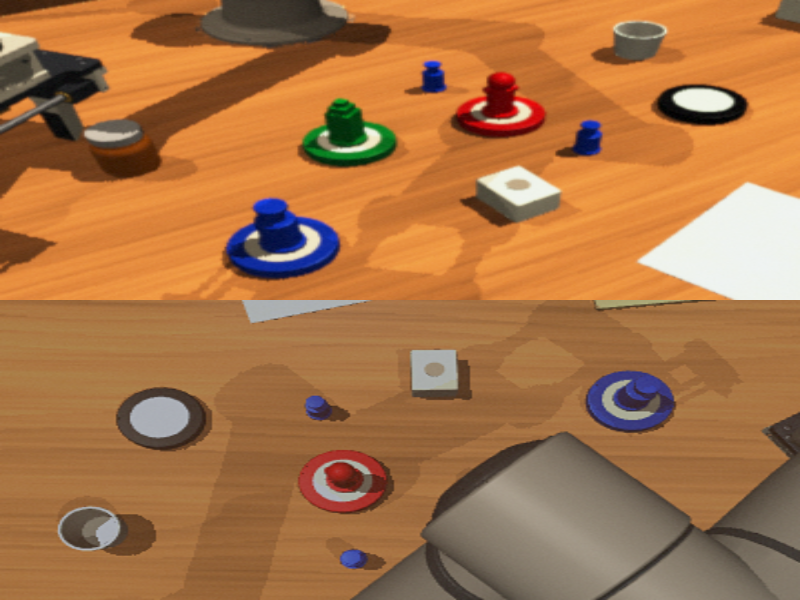

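All three waxes stand upright within the circles of their own bases: blue (275,230), green (345,125) and red (500,100). The black base is empty (702,102), and the block, jar and cup are where they were.

```bash
python3 -c "
from cell import *
print(hand_in())"
```

```text
the job is handed in; nothing more can be done
None
```

The job is handed in: the red, green and blue waxes each stand upright in the circle of their own base, the black base is empty again, the plaster block, jar and cup were not moved, and it took about 45 s of the 115 s allowed.

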